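# Index the filter wheel and load the yellow filter slider

### The arm

A 6-joint arm with a two-finger parallel gripper is mounted at the origin on the work surface. World frame = base frame: x ahead of the robot, y to its left, z up, the work surface at z = 0. Lengths are in m, angles in rad, forces in N, time in s.
With the tool pointing down it reaches from about 0.225 to 0.875 m from the base axis. Payload 3.4 kg.
Tool frame: the origin (TCP) lies at the very end of the fingers, on their centre line; the grasp point (between the pads) lies 19 mm behind it (grip_depth is the distance from the TCP to the grasp point, in m); x points along the fingers, z is the direction in which the jaws open and shut, and the axes are right-handed (so a half turn about x gives the same grasp; the last joint's range is limited). The gripper opens to 85 mm and grips with 20 to 120 N. Pads are 22 mm wide; open, the fingers measure 114 mm over their backs; the gripper's body (76 mm by 85 mm) begins 54 mm behind the grasp point. The pads swing forward as they close: fully open they stand 13 mm farther back than shut.
Start: joints at [1.19, 0.276, 1.505, -0, 1.361, -0.121], TCP at [0.148, 0.556, 0.195] pointing down, gripper open.
Joint ranges: [-2.89, 2.89], [-0.75, 2.08], [0.22, 2.7], [-1.18, 4.32], [0.11, 2.71], [-2.7, 2.7]. Speed limits (rad/s): [2.57, 2.57, 3.14, 3.14, 3.14, 3.14].

### API

Orientations are given as a unit quaternion [w, x, y, z].
In Python, from rig import get_state, get_image, sign_off, grip_depth gives the robot as it stands. The module is installed in compiled form; this text tells all that it offers.
- The arm moves only by the tool arm_command, never from a script. Its argument "series" is a list of rows, each an object with "dp": the shift along the tool's x, y, z scaled (see below), a list of three; "angular": the turn, a rotation vector about the tool's x, y, z scaled (see below), a list of three; "gripper": the finger opening in mm, from 0 to 85.4. A call has exactly 8 rows; each row shifts and turns the pose as measured when the row begins, along the tool's axes as they then stand; what a row does not reach is not made up. The controller multiplies each number of a shift by 0.12 m and each number of a turn by 90 degrees. A row lasts 1/8 s, in which the tool goes at most 62.5 mm and 10.7 degrees, less where a joint would pass 70% of its speed; a pose out of reach is approached as far as the arm can. A call with a number of a shift or a turn outside -1 to 1 is refused whole. A call with a gripper value outside its range is refused whole. The fingers move at their own pace and stop on an object; "grip_force" is the grip in N (left out, the last holds). Time passes only in rows, so rows that do not move let the fingers close, or fill a call up. It gives the time, the measured TCP pose, the force and the opening at its end, in the units of the state.
- get_state(): the state, without advancing time (a new reading comes with each control period).
- get_image(name): name is "scene" or "top" or "wrist"; returns a dict with "image" (420x560x3 uint8, blue, green, red), "depth" (420x560 float32, m along the optical axis (not along the pixel's ray), 0 where there is no reading), "mtx" (3x3 intrinsics, pixels), "k1" (the pictures are not rectified: a ray, as slopes to the right and down, at radius r is drawn at 1 + k1 r^2 times it, then the intrinsics apply), "view" (4x4, takes a point from world to camera coordinates); the wrist camera has in their place "mount" (4x4, takes a point from camera to tool coordinates, whose origin is the TCP and whose axes are the tool frame's). Camera axes: x right, y up, looking along -z (the intrinsics and any distortion apply to the point x, -y, -z); pixel columns grow to the right and rows downward; lengths in m; the calibration is good to about 2 mm. A picture is of the moment at which its call begins: read the wrist's pose just before it.
- sign_off(): hands the job in, once; it reports no verdict.
The state is a dict: "clock": time; "qpos": joint angles; "qd": joint speeds; "effort": joint torques, N m; "position": TCP position; "ee_rot": TCP orientation; "contact_force": force on the tool from outside, world axes, zero at the start; "moment": the same for the moment, N m; "width": finger opening in m.
Only numpy, scipy, OpenCV 4.12 (cv2) and the standard library are available. Lean on these libraries where they do the work, as an engineer would, in place of code of your own. Each camera call takes 0.05 s, during which the arm holds its last target. There are 200 camera calls.

### The job

Turn the microscope's filter wheel one click clockwise (as you face it from the robot) with its black bar knob, so that its empty pocket clicks into the loading gap of the clear guard, and let go of it. Then take the yellow-handled filter slider from the rack and slide it fully home into that pocket, flange flat on the pocket, and leave it there with the wheel still in its click; leave the blue slider, the slide box and the oil bottle where they are.

Things in the scene. Friction and masses are not known exactly. Their poses are not given: they have to be found in the camera images.
- wheel (a joint): filter wheel with six pockets at 62 mm radius, axis tilted 30 deg from vertical to the robot; rad, growing anticlockwise for someone facing it from the robot. Clicks (sprung detent) every 1.047 rad, about 0.15 N m to turn over. At 0 the only empty pocket is in the loading gap at the wheel's upper far edge (12 o'clock, by an orange mark); it starts one click off, near +1.05 (10 o'clock)
- knob_grip (a point): grip point of the black bar knob, on the wheel's axis. z: the axis, out of the face, tilted 30 deg from vertical towards the robot; frame turns with the wheel. Bar 14 mm thick (x), 52 mm long (y), from 24 mm below to 12 mm above this point along z; same line again after half a turn. Pocket tops lie 34 mm, the clear guard's top 22 mm below it along z
- pocket (a point): centre of the empty pocket's mouth; turns with the wheel. x outward from the wheel's axis, y along the slot, z out of the face. Slot 9 (x) x 34 mm (y), 37 mm deep, 2 mm chamfer, in a 26 x 50 mm block. A fixed clear guard, 4 mm thick, top 12 mm above the pockets, covers the five stations outside the loading gap, 44 to 80 mm from the axis
- changer: white fixed housing of the filter wheel, 250 x 200 mm, about 220 mm high, origin under its foot 165 mm below the centre of the wheel's face; x points away from the robot, the face slopes up along it
- slider_yellow: filter slider with yellow handle, upright in the rack. Origin: centre of its blade's foot; z up along it, x across the thickness, y the width. Blade 5 x 30 mm, z 0 to 34 mm; black flange 20 x 46 mm, z 34 to 38; yellow handle 12 (x) x 30 (y) mm, z 38 to 68. 60 g. Fits the pocket either way round
- slider_yellow_seat (a point): centre of the underside of the yellow slider's flange, 34 mm above its foot, axes as the slider's; it coincides with the pocket's mouth when fully home
- rack: grey fixed rack block 60 (x) x 130 (y) mm, 45 mm high, origin under its centre, with two slots 62 mm apart along y in which the two sliders hang by their flanges
- slider_blue: bystander: filter slider like the yellow one, but with a blue handle, in the other slot of the rack
- slide_box: bystander: loose blue and white box for microscope slides, 92 x 112 mm, 36 mm high, origin under its centre
- oil_bottle: bystander: small amber bottle with a black cap, 34 mm across, 70 mm high, origin under its centre

How it is judged:
On the way, in this order (a step that is already met when the one before it is completed fails the run):
1. the wheel rests in the click that brings the empty pocket to the loading gap (within 0.08 rad), let go, with the yellow slider not yet in it (value of joint wheel between -0.08 and 0.08 rad and contact force between the fingers and wheel below 0.3 N and distance between slider_yellow_seat and pocket above 0.03 m), for 0.3 s.
2. the yellow slider is fully home in the pocket (distance between slider_yellow_seat and pocket below 0.006 m and z of slider_yellow_seat in the frame of pocket below 0.003 m), for 0.2 s.
At the end, for the whole second after the job is handed in: Wheel within 0.08 rad of the click with the empty pocket in the loading gap; yellow slider at rest in it, flange within 3 mm of flat down, 6 mm of the mouth, 0.12 rad of its axis; blue slider within 15 mm, slide box and upright bottle within 30 mm of their starts (all of step 2 and value of joint wheel between -0.08 and 0.08 rad and angle between the z axis of slider_yellow_seat and the z axis of pocket, either way round below 0.12 rad and linear speed of slider_yellow below 0.02 m/s and distance of slider_blue from where it was at the start of the episode below 0.015 m and distance of each of slide_box, oil_bottle from where it was at the start of the episode below 0.03 m and angle between oil_bottle's own z axis and vertical below 0.3 rad); the robot touches nothing.
It fails at once if the blue slider is pulled out or displaced by more than 15 mm (distance of slider_blue from where it was at the start of the episode above 0.015 m).
It fails at once if the slide box or the oil bottle is knocked away or over (distance of any of slide_box, oil_bottle from where it was at the start of the episode above 0.03 m or angle between oil_bottle's own z axis and vertical above 0.3 rad).
It also fails if it takes over 53 s, if anything falls off the work surface, if the arm or the gripper's body presses on something with over 40 N, if the wrist force passes 120 N, or if a joint passes its speed limit or range.

## Working session

There is one attempt and no reset: what is moved stays moved. The work goes in short steps, Python scripts to look and compute and a tool call to move; the robot and the scene stay as the last step left them, time stands still between calls to the robot, and variables do not carry over. Pictures are saved under pics/ and viewed, about 8 in all and at most 12, crops included, and the job is handed in when it is done.

Besides the shell and the picture viewer there is one more tool, called after "Request:" by a JSON object that holds its "api" and its "payload", one argument or row to a line. arm_command: Moves the arm, as the interface text tells. Its arguments: {"type":"object","properties":{"series":{"type":"array","items":{"type":"object","properties":{"dp":{"type":"array","items":{"type":"number"}},"angular":{"type":"array","items":{"type":"number"}},"gripper":{"type":"number"}}}},"grip_force":{"type":"number"}},"required":["series"]}

```bash
mkdir -p pics; cat > h.py <<'E'
import numpy as np, cv2
from rig import *
from scipy.spatial.transform import Rotation as R
def rot(q): return R.from_quat([q[1],q[2],q[3],q[0]]).as_matrix()
def tool(s=None):
    s=s or get_state(); T=np.eye(4); T[:3,:3]=rot(s['ee_rot']); T[:3,3]=s['position']; return T
def grab(n):
    T=tool(); d=get_image(n); d={**d}
    d['c2w']=np.linalg.inv(d['view']) if n!='wrist' else T@np.array(d['mount'])
    return d
def cloud(d,full=None):
    h,w=d['depth'].shape; v,u=np.mgrid[:h,:w].astype(np.float64)
    s=slopes(d,np.stack([u.ravel(),v.ravel()],1)); z=d['depth'].ravel()
    c=np.stack([s[:,0]*z,-s[:,1]*z,-z,np.ones_like(z)],1)
    P=(c@d['c2w'].T)[:,:3].reshape(h,w,3); P[d['depth']<=0]=np.nan; return P
def slopes(d,uv):
    K=np.array(d['mtx']); uv=np.asarray(uv,float).reshape(-1,2)
    q=(uv-[K[0,2],K[1,2]])/[K[0,0],K[1,1]]; s=q.copy()
    for _ in range(15): s=q/(1+d['k1']*(s**2).sum(1,keepdims=True))
    return s
def ray(d,uv):
    s=slopes(d,uv); c=np.stack([s[:,0],-s[:,1],-np.ones(len(s))],1)
    D=c@d['c2w'][:3,:3].T; return d['c2w'][:3,3],D
def onplane(d,uv,p,n):
    o,D=ray(d,uv); p=np.asarray(p,float);n=np.asarray(n,float)
    return o+D*(((p-o)@n)/(D@n))[:,None]
def proj(d,P):
    P=np.atleast_2d(P); w=np.linalg.inv(d['c2w']); c=P@w[:3,:3].T+w[:3,3]
    s=np.stack([c[:,0]/-c[:,2],-c[:,1]/-c[:,2]],1); s=s*(1+d['k1']*(s**2).sum(1,keepdims=True))
    K=np.array(d['mtx']); return s*[K[0,0],K[1,1]]+[K[0,2],K[1,2]]
E
python3 - <<'E'
from h import *
for n in ['scene','top','wrist']:
    d=grab(n); cv2.imwrite(f'pics/{n}0.png',d['image']); np.save(f'{n}0.npy',d,allow_pickle=True)
    print(n,d['c2w'][:3].round(3).tolist(),d['k1'],np.array(d['mtx']).round(1).tolist(), (d['depth']>0).mean())
print(get_state(),grip_depth)
E
```

```text
scene [[-0.263, -0.62, 0.739, 1.203], [0.965, -0.181, 0.192, 0.182], [0.015, 0.763, 0.646, 0.653]] -0.09591224177718354 [[411.5, 0.0, 280.0], [0.0, 411.5, 210.4], [0.0, 0.0, 1.0]] 0.9963392857142858
top [[0.029, 0.997, -0.069, 0.534], [-0.999, 0.03, 0.013, 0.02], [0.015, 0.069, 0.998, 0.964]] -0.059285848121918214 [[381.5, 0.0, 279.0], [0.0, 381.5, 209.0], [0.0, 0.0, 1.0]] 0.9960969387755102
wrist [[0.256, -0.922, -0.29, 0.074], [0.967, 0.244, 0.078, 0.575], [-0.001, -0.301, 0.954, 0.374]] -0.07265276478023375 [[315.6, 0.0, 279.7], [0.0, 315.6, 214.4], [0.0, 0.0, 1.0]] 0.9958418367346938
{'clock': 0.15, 'qpos': array([ 1.18998216e+00,  2.76441854e-01,  1.50584194e+00, -4.28253191e-06,
        1.36073066e+00, -1.20998529e-01]), 'qd': array([ 9.94751270e-05, -3.48088539e-03, -1.59040574e-03,  1.30113259e-03,
       -1.17103604e-03, -1.48410935e-03]), 'effort': array([ 1.64347304e-03, -4.17144728e+01, -2.46034062e+01, -1.12973387e-05,
        7.48122751e-03, -3.65846233e-05]), 'position': array([0.14755361, 0.55527204, 0.19434312]), 'ee_rot': array([ 0.56012614, -0.43127303,  0.56098977,  0.43075835]), 'contact_force': array([-0.34767382,  0.28183403, -0.1038334 ]), 'moment': array([ 0.00639666, -0.01165336, -0.04997779]), 'width': 0.08538505198715483} 0.0187
```

View pics/scene0.png

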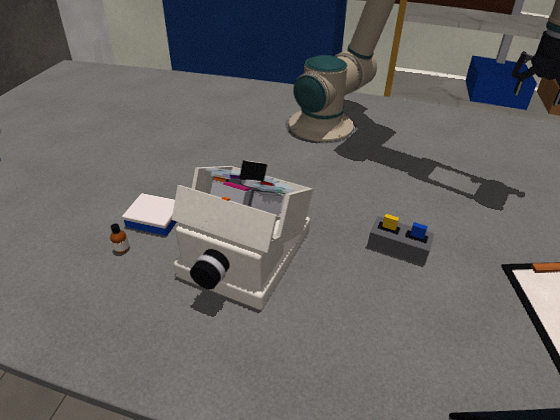

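View pics/top0.png

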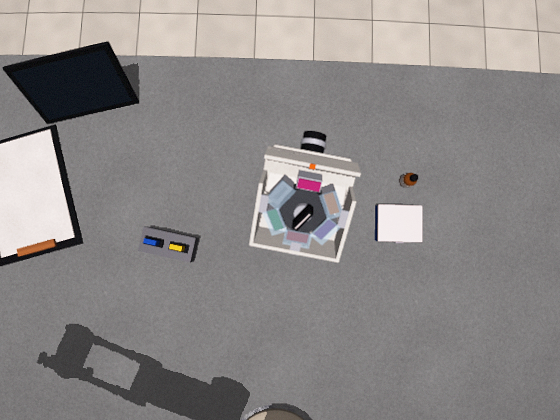

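The scene view shows the white changer near (240,230), with the rack at (400,238) holding yellow at (391,222) and blue at (419,230). In the top view the knob is at about (302,214), the orange mark at (312,166), yellow at (177,247) and blue at (152,242).

```bash
python3 - <<'E'
from h import *
d=np.load('top0.npy',allow_pickle=True).item(); im=d['image']; hsv=cv2.cvtColor(im,cv2.COLOR_BGR2HSV); P=cloud(d)
print('depth check table', P[300,100], 'box', P[222,400])
def m(lo,hi,box):
    k=cv2.inRange(hsv,lo,hi); z=np.zeros_like(k); x0,y0,x1,y1=box; z[y0:y1,x0:x1]=k[y0:y1,x0:x1]; return z
for n,lo,hi,b in [('y',(22,150,120),(35,255,255),(140,225,200,265)),('b',(110,150,80),(130,255,255),(140,225,200,265)),('orange',(5,150,150),(20,255,255),(300,155,325,180)),('knob',(0,0,0),(180,255,38),(280,190,325,235))]:
    k=m(lo,hi,b); v,u=np.nonzero(k); q=P[k>0]; q=q[~np.isnan(q[:,0])]
    c,s,a=cv2.minAreaRect(np.stack([u,v],1).astype(np.float32)); print(n,len(u),c,s,a,'P med',np.median(q,0).round(4),'zmax',q[:,2].max().round(4))
    if n in 'yb':
        bx=cv2.boxPoints((c,s,a)); print(onplane(d,bx,[0,0,.079],[0,0,1]).round(4).tolist())
# rack top
r=P[225:270,135:205].reshape(-1,3); r=r[(r[:,2]>.035)&(r[:,2]<.05)]
c,s,a=cv2.minAreaRect((r[:,:2]*1000).astype(np.float32)); print('rack',c,s,a)
# housing walls: high
h=P[140:270,240:370]; hh=np.nan_to_num(h[...,2]); print('zmax',hh.max())
q=h.reshape(-1,3); f=q[q[:,2]>.02]; f=f[f[:,0]<.70]; print('housing rect',cv2.minAreaRect((f[:,:2]*1000).astype(np.float32)))
c=im[140:275,235:375]; c=cv2.resize(c,None,fx=5,fy=5,interpolation=cv2.INTER_CUBIC); cv2.imwrite('pics/c1.png',cv2.resize(c,(600,578)))
E
```

```text
depth check table [0.35813818 0.44990505 0.00219139] box [ 0.57497222 -0.29065283  0.03597817]
y 71 (175.04705810546875, 247.28822326660156) (12.798896789550781, 5.531727313995361) 12.52880859375 P med [0.4997 0.2461 0.0787] zmax 0.083
[[0.4958, 0.2617, 0.079], [0.5083, 0.2595, 0.079], [0.5028, 0.2302, 0.079], [0.4903, 0.2324, 0.079]]
b 67 (149.5941162109375, 241.57647705078125) (12.690433502197266, 5.423261642456055) 12.528807640075684 P med [0.5116 0.3056 0.0785] zmax 0.082
[[0.5071, 0.3215, 0.079], [0.5194, 0.3194, 0.079], [0.514, 0.2901, 0.079], [0.5017, 0.2923, 0.079]]
orange 27 (311.5, 166.0) (4.0, 5.0) 90.0 P med [ 0.6764 -0.0547  0.1975] zmax 0.2015
knob 194 (307.3648681640625, 211.310791015625) (10.44150161743164, 44.000213623046875) 43.15238952636719 P med [ 0.5758 -0.0379  0.2014] zmax 0.2165
rack (505.4729309082031, 275.74267578125) (130.66310119628906, 60.895084381103516) 79.65534210205078
zmax 0.2164986890590671
housing rect ((603.951416015625, -42.39753723144531), (200.87501525878906, 220.71014404296875), 80.82128143310547)
```

View pics/c1.png

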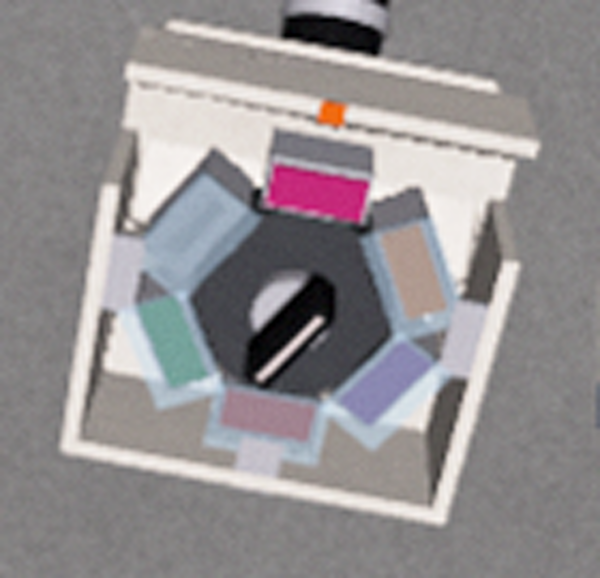

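```bash
cat >> h.py <<'E'
def axes(yaw):
    c,s=np.cos(yaw),np.sin(yaw); f=np.array([c,s,0])
    a=-.5*f+np.array([0,0,np.cos(np.pi/6)]); up=np.cos(np.pi/6)*f+np.array([0,0,.5]); left=np.cross(a,up)
    return up,left,a   # 12 o'clock dir, 9 o'clock dir, axis
E
python3 - <<'E'
from h import *
up,left,a=axes(np.radians(-9.4)); print(up,left,a)
for n,box in [('top',(270,175,345,250)),('scene',(195,155,320,215))]:
    d=np.load(n+'0.npy',allow_pickle=True).item(); P=cloud(d); x0,y0,x1,y1=box
    q=P[y0:y1,x0:x1].reshape(-1,3); col=d['image'][y0:y1,x0:x1].reshape(-1,3)
    o=np.array([.576,-.04,.19]); L=(q-o)@np.stack([up,left,a],1)
    r=np.hypot(L[:,0],L[:,1])
    hist,e=np.histogram(L[r<.06,2],bins=np.arange(-.06,.06,.004)); print(n,[(round(x,3),int(c)) for x,c in zip(e,hist)])
    if n=='top':
        k=(r<.022)&(col.max(1)<60); t=np.percentile(L[k,2],97); print('dark top h',t)
        k=(r<.045)&(L[:,2]>t-.010); T=L[k]; print('n',k.sum(),T.mean(0), cv2.minAreaRect((T[:,:2]*1000).astype(np.float32)))
    # white/colour pocket cells
    else:
        k=(r<.045)&(L[:,2]>.0); T=L[k]; print('n',k.sum(),T.mean(0),T[:,2].max(), cv2.minAreaRect((T[:,:2]*1000).astype(np.float32)))
d=np.load('top0.npy',allow_pickle=True).item();P=cloud(d)
k=(d['image'].max(2)<85); k[:170]=0;k[250:]=0;k[:,:270]=0;k[:,340:]=0
q=P[k]; L=(q-o)@np.stack([up,left,a],1); s=(L[:,2]<-.005)&(np.hypot(L[:,0],L[:,1])<.05)
A=np.c_[q[s][:,:2],np.ones(s.sum())]; c,*_=np.linalg.lstsq(A,q[s][:,2],rcond=None); n=np.array([-c[0],-c[1],1]);n/=np.linalg.norm(n)
print('plane n',n,np.degrees(np.arccos(n[2])),np.degrees(np.arctan2(n[1],n[0])),np.median(L[s],0))
E
```

```text
[ 0.85439655 -0.14144443  0.5       ] [ 1.63325962e-01  9.86572162e-01 -1.38777878e-17] [-0.49328608  0.08166298  0.8660254 ]
top [(np.float64(-0.06), 12), (np.float64(-0.056), 4), (np.float64(-0.052), 10), (np.float64(-0.048), 7), (np.float64(-0.044), 9), (np.float64(-0.04), 8), (np.float64(-0.036), 19), (np.float64(-0.032), 335), (np.float64(-0.028), 770), (np.float64(-0.024), 80), (np.float64(-0.02), 297), (np.float64(-0.016), 613), (np.float64(-0.012), 20), (np.float64(-0.008), 17), (np.float64(-0.004), 18), (np.float64(0.0), 19), (np.float64(0.004), 20), (np.float64(0.008), 11), (np.float64(0.012), 17), (np.float64(0.016), 151), (np.float64(0.02), 19), (np.float64(0.024), 0), (np.float64(0.028), 0), (np.float64(0.032), 0), (np.float64(0.036), 0), (np.float64(0.04), 0), (np.float64(0.044), 0), (np.float64(0.048), 0), (np.float64(0.052), 0)]
dark top h 0.020121115930680823
n 193 [-0.00087537  0.00274424  0.01776437] ((-1.9996204376220703, 2.5278186798095703), (14.00978946685791, 51.416080474853516), 60.41836166381836)
scene [(np.float64(-0.06), 2), (np.float64(-0.056), 13), (np.fl
[... 255 characters left out ...]
np.float64(-0.012), 48), (np.float64(-0.008), 49), (np.float64(-0.004), 51), (np.float64(0.0), 52), (np.float64(0.004), 51), (np.float64(0.008), 48), (np.float64(0.012), 51), (np.float64(0.016), 53), (np.float64(0.02), 19), (np.float64(0.024), 0), (np.float64(0.028), 0), (np.float64(0.032), 0), (np.float64(0.036), 0), (np.float64(0.04), 0), (np.float64(0.044), 0), (np.float64(0.048), 0), (np.float64(0.052), 0)]
n 274 [0.00457825 0.00545111 0.0107297 ] 0.02121453725156637 ((2.0019311904907227, 7.169247627258301), (15.410435676574707, 53.195796966552734), 49.93560791015625)
plane n [-0.46201301  0.08559193  0.88273326] 28.026147176266146 169.50445050368717 [ 0.00303841 -0.00280884 -0.02732411]
```

```bash
cat >> h.py <<'E'
YAW=np.radians(-9.4); UP,LEFT,A=axes(YAW)
K=np.array([.576,-.04,.19])+UP*-.0015+LEFT*.0026+A*.0063
def pose(p,x,z):
    x=x/np.linalg.norm(x); z=z-x*(x@z); z/=np.linalg.norm(z); T=np.eye(4); T[:3,:3]=np.stack([x,np.cross(z,x),z],1); T[:3,3]=p; return T
def e(th): return np.cos(th)*UP+np.sin(th)*LEFT
def plan(T1,n,T0=None):
    T0=tool() if T0 is None else T0
    w=R.from_matrix(T0[:3,:3].T@T1[:3,:3]).as_rotvec(); dw=w/n
    print('total deg',np.degrees(w).round(2),'mm',(T0[:3,:3].T@(T1[:3,3]-T0[:3,3])*1000).round(1))
    for i in range(n):
        Ri=T0[:3,:3]@R.from_rotvec(dw*i).as_matrix(); dp=Ri.T@(T1[:3,3]-T0[:3,3])/n
        print((dp/.12).round(3).tolist(),(dw/(np.pi/2)).round(3).tolist())
E
python3 - <<'E'
from h import *
print(K)
plan(pose(K+A*.09,-A,e(np.radians(60.4))),16)
E
```

```text
[ 0.57203535 -0.03670827  0.19470596]
total deg [ 23.58  -9.19 -28.81] mm [ -77.7 -517.5 -467.5]
[-0.04, -0.27, -0.243] [0.016, -0.006, -0.02]
[-0.034, -0.277, -0.236] [0.016, -0.006, -0.02]
[-0.028, -0.284, -0.229] [0.016, -0.006, -0.02]
[-0.021, -0.29, -0.221] [0.016, -0.006, -0.02]
[-0.014, -0.297, -0.213] [0.016, -0.006, -0.02]
[-0.007, -0.302, -0.205] [0.016, -0.006, -0.02]
[0.001, -0.307, -0.198] [0.016, -0.006, -0.02]
[0.009, -0.312, -0.19] [0.016, -0.006, -0.02]
[0.017, -0.317, -0.182] [0.016, -0.006, -0.02]
[0.025, -0.321, -0.174] [0.016, -0.006, -0.02]
[0.033, -0.324, -0.166] [0.016, -0.006, -0.02]
[0.042, -0.327, -0.158] [0.016, -0.006, -0.02]
[0.051, -0.33, -0.15] [0.016, -0.006, -0.02]
[0.06, -0.332, -0.142] [0.016, -0.006, -0.02]
[0.069, -0.333, -0.134] [0.016, -0.006, -0.02]
[0.078, -0.334, -0.126] [0.016, -0.006, -0.02]
```

Request:
{"api": "arm_command", "payload": {
  "series": [
    {"dp": [-0.1, -0.27, -0.24], "angular": [0.016, -0.006, -0.02], "gripper": 60},
    {"dp": [-0.1, -0.28, -0.235], "angular": [0.016, -0.006, -0.02], "gripper": 60},
    {"dp": [-0.1, -0.285, -0.23], "angular": [0.016, -0.006, -0.02], "gripper": 60},
    {"dp": [-0.02, -0.29, -0.22], "angular": [0.016, -0.006, -0.02], "gripper": 60},
    {"dp": [-0.014, -0.297, -0.213], "angular": [0.016, -0.006, -0.02], "gripper": 60},
    {"dp": [-0.007, -0.302, -0.205], "angular": [0.016, -0.006, -0.02], "gripper": 60},
    {"dp": [0, -0.307, -0.198], "angular": [0.016, -0.006, -0.02], "gripper": 60},
    {"dp": [0.009, -0.312, -0.19], "angular": [0.016, -0.006, -0.02], "gripper": 60}
  ]
}}

```text
clock: 1.15
position: [0.341, 0.2558, 0.2575]
ee_rot: [0.671, -0.426, 0.52, 0.312]
contact_force: [0.9, -0.6, 0.4]
width: 0.0599
```

```bash
python3 - <<'E'
from h import *
s=get_state(); print(s['position'],s['qpos'])
plan(pose(K+A*.09,-A,e(np.radians(60.4))),9)
E
```

```text
[0.34101091 0.25584622 0.25745209] [ 0.64880435 -0.09608918  1.80960216 -0.19043823  1.23342794 -0.41390438]
total deg [ 12.14  -4.82 -13.93] mm [  41.5 -291.  -173.3]
[0.038, -0.269, -0.16] [0.015, -0.006, -0.017]
[0.044, -0.272, -0.154] [0.015, -0.006, -0.017]
[0.05, -0.274, -0.148] [0.015, -0.006, -0.017]
[0.056, -0.276, -0.142] [0.015, -0.006, -0.017]
[0.062, -0.278, -0.136] [0.015, -0.006, -0.017]
[0.069, -0.279, -0.131] [0.015, -0.006, -0.017]
[0.075, -0.28, -0.125] [0.015, -0.006, -0.017]
[0.082, -0.281, -0.119] [0.015, -0.006, -0.017]
[0.088, -0.282, -0.113] [0.015, -0.006, -0.017]
```

Request:
{"api": "arm_command", "payload": {
  "series": [
    {"dp": [0.043, -0.303, -0.18], "angular": [0.017, -0.007, -0.02], "gripper": 60},
    {"dp": [0.05, -0.306, -0.173], "angular": [0.017, -0.007, -0.02], "gripper": 60},
    {"dp": [0.057, -0.309, -0.166], "angular": [0.017, -0.007, -0.02], "gripper": 60},
    {"dp": [0.064, -0.311, -0.159], "angular": [0.017, -0.007, -0.02], "gripper": 60},
    {"dp": [0.072, -0.313, -0.152], "angular": [0.017, -0.007, -0.02], "gripper": 60},
    {"dp": [0.08, -0.315, -0.145], "angular": [0.017, -0.007, -0.02], "gripper": 60},
    {"dp": [0.088, -0.316, -0.138], "angular": [0.017, -0.007, -0.02], "gripper": 60},
    {"dp": [0.096, -0.317, -0.13], "angular": [0.017, -0.007, -0.02], "gripper": 60}
  ]
}}

```text
clock: 2.15
position: [0.5271, -0.041, 0.275]
ee_rot: [0.771, -0.398, 0.461, 0.183]
contact_force: [-0.9, 0.1, -0.2]
width: 0.0601
```

```bash
python3 - <<'E'
from h import *
s=get_state(); print(s['position'],s['qpos'])
plan(pose(K+A*.09,-A,e(np.radians(60.4))),1)
d=grab('wrist'); cv2.imwrite('pics/w1.png',d['image']); np.save('w1.npy',d,allow_pickle=True)
P=cloud(d); q=P.reshape(-1,3); L=(q-K)@np.stack([UP,LEFT,A],1); r=np.hypot(L[:,0],L[:,1])
k=(r<.04)&(L[:,2]>.004)&(L[:,2]<.03); T=L[k]; print(k.sum(),np.percentile(T[:,2],[10,50,90]))
t=np.median(T[:,2]); T=T[abs(T[:,2]-t)<.003]; print(cv2.minAreaRect((T[:,:2]*1e4).astype(np.float32)))
k=(r<.08)&(L[:,2]<-.02)&(L[:,2]>-.045);h,e_=np.histogram(L[k,2],bins=np.arange(-.045,-.018,.002)); print(e_.round(3),h)
print(proj(d,np.array([K,K+A*.012,K+UP*.062-A*.034,K+.062*e(np.pi/3)-A*.034])))
E
```

```text
[ 0.52706477 -0.04099293  0.27499233] [-0.23639525 -0.13508058  1.90416725  0.0478366   0.83330274 -1.13946411]
total deg [-0.51  0.4   0.91] mm [1.3 7.8 8.8]
[0.011, 0.065, 0.074] [-0.006, 0.004, 0.01]
964 [0.01131068 0.01246332 0.01353102]
((-5.205810546875, -9.250457763671875), (131.95982360839844, 520.4852905273438), 59.806373596191406)
[-0.045 -0.043 -0.041 -0.039 -0.037 -0.035 -0.033 -0.031 -0.029 -0.027
 -0.025 -0.023 -0.021 -0.019] [  10   12   14   15  135 4314 1232  648  178   37  329 9125 2275]
[[288.51368133 194.94986042]
 [289.00026975 198.59938454]
 [316.83020569 236.47697686]
 [349.97710153 185.96457666]]
```

View pics/w1.png

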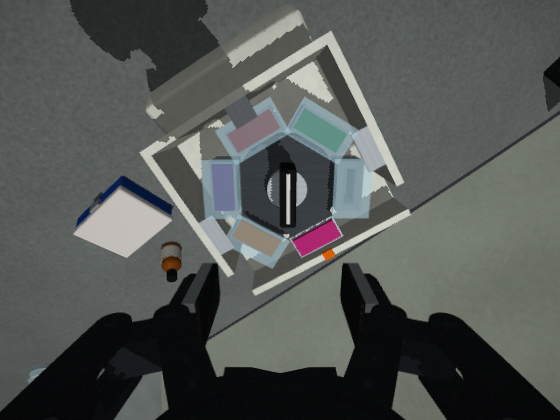

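```bash
sed -i 's/UP\*-.0015+LEFT\*.0026+A\*.0063/UP*-.0020+LEFT*.0018+A*.0066/' h.py; python3 - <<'E'
from h import *
plan(pose(K-A*.015,-A,e(np.radians(60))),7)
E
```

```text
total deg [-0.16  0.25  1.18] mm [104.7  14.2   9.2]
[0.125, 0.017, 0.011] [-0.0, 0.0, 0.002]
[0.125, 0.017, 0.011] [-0.0, 0.0, 0.002]
[0.125, 0.016, 0.011] [-0.0, 0.0, 0.002]
[0.125, 0.016, 0.011] [-0.0, 0.0, 0.002]
[0.125, 0.015, 0.011] [-0.0, 0.0, 0.002]
[0.125, 0.015, 0.011] [-0.0, 0.0, 0.002]
[0.125, 0.015, 0.011] [-0.0, 0.0, 0.002]
```

Request:
{"api": "arm_command", "payload": {
  "series": [
    {"dp": [0.1, 0.06, 0.038], "angular": [-0.001, 0.003, 0.013], "gripper": 45},
    {"dp": [0.14, 0.058, 0.038], "angular": [0, 0, 0], "gripper": 45},
    {"dp": [0.15, 0, 0], "angular": [0, 0, 0], "gripper": 45},
    {"dp": [0.15, 0, 0], "angular": [0, 0, 0], "gripper": 45},
    {"dp": [0.14, 0, 0], "angular": [0, 0, 0], "gripper": 45},
    {"dp": [0.1, 0, 0], "angular": [0, 0, 0], "gripper": 45},
    {"dp": [0.05, 0, 0], "angular": [0, 0, 0], "gripper": 45},
    {"dp": [0, 0, 0], "angular": [0, 0, 0], "gripper": 45}
  ]
}}

```text
clock: 3.2
position: [0.5719, -0.0293, 0.1755]
ee_rot: [0.765, -0.394, 0.471, 0.194]
contact_force: [0.0, 0.3, -0.2]
width: 0.0449
```

```bash
python3 - <<'E'
from h import *
plan(pose(K-A*.015,-A,e(np.radians(60))),1); print(get_state()['contact_force'])
E
```

```text
total deg [ 0.22 -0.15 -0.94] mm [ -1.5 -12.9  -2. ]
[-0.012, -0.108, -0.016] [0.002, -0.002, -0.01]
[ 0.03740735  0.25386665 -0.15641756]
```

Request:
{"api": "arm_command", "payload": {
  "series": [
    {"dp": [-0.012, -0.055, -0.008], "angular": [0.001, -0.001, -0.005], "gripper": 45},
    {"dp": [0, -0.053, -0.008], "angular": [0.001, -0.001, -0.005], "gripper": 45},
    {"dp": [0, 0, 0], "angular": [0, 0, 0], "gripper": 45},
    {"dp": [0, 0, 0], "angular": [0, 0, 0], "gripper": 45},
    {"dp": [0, 0, 0], "angular": [0, 0, 0], "gripper": 45},
    {"dp": [0, 0, 0], "angular": [0, 0, 0], "gripper": 45},
    {"dp": [0, 0, 0], "angular": [0, 0, 0], "gripper": 45},
    {"dp": [0, 0, 0], "angular": [0, 0, 0], "gripper": 45}
  ]
}}

```text
clock: 4.2
position: [0.5796, -0.0396, 0.1845]
ee_rot: [0.769, -0.397, 0.465, 0.187]
contact_force: [0.3, 0.3, -0.1]
width: 0.045
```

```bash
python3 - <<'E'
from h import *
plan(pose(K-A*.015,-A,e(np.radians(60))),1); s=get_state();print(s['contact_force'],s['qd'])
E
```

```text
total deg [-0.    0.13  0.21] mm [ 1.8  2.4 -0.4]
[0.015, 0.02, -0.003] [-0.0, 0.001, 0.002]
[ 0.28956357  0.29235532 -0.1499545 ] [ 2.22735134e-03 -5.69542089e-05  1.07370749e-03  4.33986054e-04
  1.10975113e-03  6.73640132e-04]
```

Request:
{"api": "arm_command", "payload": {
  "grip_force": 45,
  "series": [
    {"dp": [0.01, 0.016, 0], "angular": [0, 0, 0], "gripper": 45},
    {"dp": [0, 0, 0], "angular": [0, 0, 0], "gripper": 8},
    {"dp": [0, 0, 0], "angular": [0, 0, 0], "gripper": 8},
    {"dp": [0, 0, 0], "angular": [0, 0, 0], "gripper": 8},
    {"dp": [0, 0, 0], "angular": [0, 0, 0], "gripper": 8},
    {"dp": [0, 0, 0], "angular": [0, 0, 0], "gripper": 8},
    {"dp": [0, 0, 0], "angular": [0, 0, 0], "gripper": 8},
    {"dp": [0, 0, 0], "angular": [0, 0, 0], "gripper": 8}
  ]
}}

```text
clock: 5.2
position: [0.5789, -0.0384, 0.1824]
ee_rot: [0.769, -0.397, 0.465, 0.187]
contact_force: [-0.6, 0.3, 0.2]
width: 0.0079
```

```bash
python3 - <<'E'
from h import *
plan(pose(K-A*.015,-A,e(np.radians(60))),1); s=get_state();print(s['contact_force'],s['moment'],s['width'],s['qpos'])
E
```

```text
total deg [0.   0.13 0.21] mm [ 0.5  0.3 -0.4]
[0.004, 0.003, -0.004] [0.0, 0.001, 0.002]
[-0.5551208   0.26979355  0.20434834] [ 0.05022622  0.24840108 -0.02193229] 0.007921706000977052 [-0.19826293  0.03255354  1.98817203  0.03103091  0.59351309 -1.10248791]
```

```bash
python3 - <<'E'
from h import *
d=grab('wrist'); cv2.imwrite('pics/w2.png',d['image']); 
t=grab('scene'); c=t['image'][110:260,160:340]; cv2.imwrite('pics/s2.png',np.hstack([d['image'],cv2.resize(c,(240,420))]))
E
```

```text
(no output)
```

View pics/s2.png

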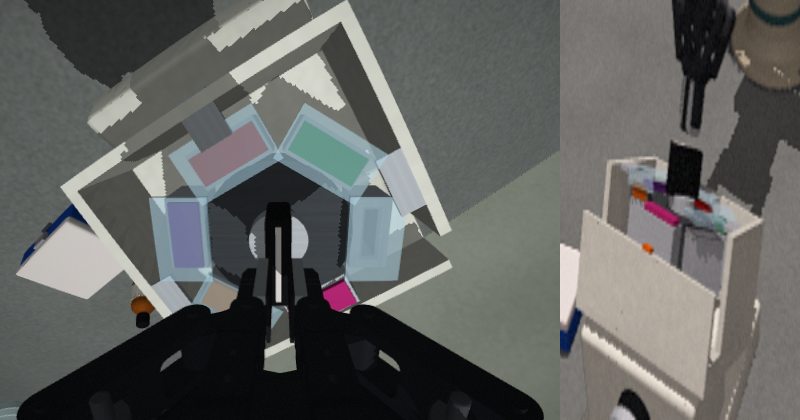

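```bash
python3 - <<'E'
from h import *
T=tool(); s=get_state(); print(s['clock'],s['position'],s['width'])
for n in ['scene','top','wrist']:
    d=grab(n); P=cloud(d); L=(P-T[:3,3])@T[:3,:3]
    print(n,'TCP px',proj(d,T[:3,3]),'K px',proj(d,K+A*.012))
    dark=(d['image'].max(2)<80)&(np.abs(L[...,2])<.03)&(abs(L[...,1])<.04)&(L[...,0]<.03)&(L[...,0]>-.09)
    q=L[dark]; h,e_=np.histogram(q[:,0],bins=np.arange(-.09,.035,.01))
    for i in range(len(h)):
        k=(q[:,0]>=e_[i])&(q[:,0]<e_[i+1])
        if h[i]: print(e_[i].round(3),h[i],(np.percentile(q[k,1],[5,50,95])*1000).round(1),(np.percentile(q[k,2],[5,50,95])*1000).round(1))
    if n=='scene': c=d['image'][120:230,200:310]; cv2.imwrite('pics/s3.png',cv2.resize(c,(550,550),interpolation=cv2.INTER_CUBIC))
E
```

```text
5.3 [ 0.5789243  -0.03842057  0.18239094] 0.008045946280285118
scene TCP px [[251.82881159 175.72463061]] K px [[254.65476953 162.53945613]]
-0.09 96 [-12.9 -10.5  -2.5] [-26.2  -4.3  28.3]
-0.08 82 [-11.3  -6.1   4.9] [-9.8 13.3 21.4]
-0.07 64 [-10.9  -5.5   4.4] [-4.6 14.4 20.2]
-0.06 62 [-10.1  -5.4   4.3] [-3.8 17.  20.9]
-0.05 45 [-10.7  -6.2   4.2] [-4.6 12.7 19.1]
-0.04 7 [-10.4  -7.7  -5.4] [-7.  -3.3  7.8]
-0.03 106 [-24.8  -4.1  21.3] [-1.8  6.8  9.2]
-0.02 126 [-25.1  -5.6  20.9] [-0.7  6.9  8.9]
-0.01 122 [-24.8  -5.5  21.2] [-1.5  7.3  9.1]
-0.0 87 [-25.4  -6.3  21.3] [-3.   6.8  8.9]
0.01 58 [-36.  -21.2  -4.5] [-27.   -9.2  28. ]
top TCP px [[302.27024543 214.08020741]] K px [[301.96748768 220.18803536]]
-0.09 71 [-12.6 -10.3   2.7] [-25.2   6.8  23.1]
-0.08 17 [-10.7  -7.1  -2.7] [-5.3 -3.3 18.8]
-0.07 25 [-10.1  -6.1  -1.5] [-12.4  -3.1  18. ]
-0.06 31 [-10.1  -6.   -1.5] [-15.3   4.9  18.4]
-0.05 27 [-10.3  -5.9   1. ] [-13.8   5.1  18.1]
-0.04 5 [-8.4 -4.2 -0.6] [-3.4 -3.3  8. ]
-0.03 57 [-24.7 -16.6  -4.5] [-6.3  3.   6.8]
-0.02 38 [-24.6 -16.2   4.3] [-5.   6.6  7.2]
-0.01 40 [-25.   -8.7  18.3] [-1.9  6.5  7.1]
-0.0 15 [-24.9 -23.5  23.3] [-4.9  5.7  6.8]
0.01 216 [-37.1 -13.1  35.2] [-27.2  11.3  27.6]
0.02 123 [-37.2 -11.7  35.2] [-28.1   9.9  26.7]
wrist TCP px [[279.15032193 245.6064373 ]] K px [[278.38732169 264.80778481]]
-0.09 2687 [-5.8 11.4 13.2] [-26.9   5.9  27.1]
-0.08 1069 [-8.1  7.5 12.2] [-19.3  -3.8  17. ]
-0.07 772 [-3.5 10.  10.9] [-15.5   4.2  16.2]
-0.06 667 [ 6.   7.2 10.9] [-16.   -3.8  16.6]
-0.05 508 [-1.8 10.  10.9] [-15.1   4.2  15.6]
-0.04 1 [9.8 9.8 9.8] [8.7 8.7 8.7]
-0.03 1430 [-21.7  10.6  25.6] [-6.8  1.   5.2]
-0.02 145 [24.9 25.8 26.2] [-6.9 -0.6  5.3]
-0.01 108 [25.  25.9 26.2] [-7.  -0.9  5.2]
-0.0 153 [-5.4 24.8 26.1] [-14.8  -3.7   7.5]
0.01 4392 [-23.   19.2  37.1] [-28.2  -0.1  28. ]
0.02 721 [-24.8  14.7  37.4] [-28.    6.3  28.5]
```

View pics/s3.png

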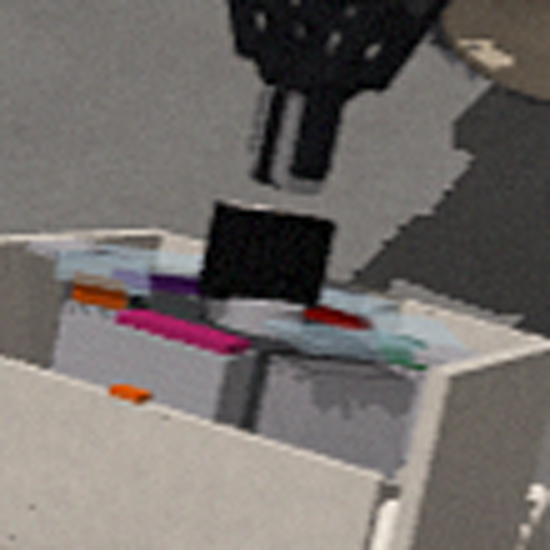

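The scene crop shows the fingertips ending at about crop row 190, above the knob's top edge at row 205, and all three clouds put the tips about 40 mm behind the reported TCP. I'll measure that offset properly and work from the measured tip.

```bash
python3 - <<'E'
from h import *
T=tool()
for n in ['scene','top','wrist']:
    d=grab(n); P=cloud(d); L=(P-T[:3,3])@T[:3,:3]; q=L.reshape(-1,3)
    q=q[(abs(q[:,2])<.02)&(abs(q[:,1])<.016)&(q[:,0]<-.030)&(q[:,0]>-.075)]
    h,e_=np.histogram(q[:,0],bins=np.arange(-.06,-.029,.002)); print(n,h.tolist(),e_.round(3)[0])
    k=q[q[:,0]<-.045]; print((np.percentile(k[:,1],[3,97])*1e3).round(1),(np.percentile(k[:,2],[3,97])*1e3).round(1))
E
```

```text
scene [15, 18, 16, 17, 17, 15, 20, 15, 15, 16, 13, 2, 0, 0, 0] -0.06
[-11.3   6.8] [-8.5 19.4]
top [6, 11, 6, 8, 8, 10, 11, 6, 5, 3, 3, 1, 0, 0, 0] -0.06
[-10.4  -0.9] [-17.   18.2]
wrist [136, 149, 130, 130, 139, 135, 131, 122, 73, 35, 0, 0, 0, 0, 0] -0.06
[-8.5 11. ] [-16.1  16.7]
```

```bash
cat >> h.py <<'E'
OFF=.039
def tpose(p,x,z):  # p = where the real fingertips should be
    x=x/np.linalg.norm(x); return pose(p+x*OFF,x,z)
E
python3 - <<'E'
from h import *
plan(tpose(K-A*.014,-A,e(np.radians(60))),1)
E
```

```text
total deg [0.   0.13 0.2 ] mm [38.5  0.4 -0.5]
[0.321, 0.003, -0.004] [0.0, 0.001, 0.002]
```

Request:
{"api": "arm_command", "payload": {
  "series": [
    {"dp": [0, 0, 0], "angular": [0, 0, 0], "gripper": 40},
    {"dp": [0, 0, 0], "angular": [0, 0, 0], "gripper": 40},
    {"dp": [0.05, 0.003, -0.004], "angular": [0, 0.001, 0.002], "gripper": 40},
    {"dp": [0.09, 0, 0], "angular": [0, 0, 0], "gripper": 40},
    {"dp": [0.09, 0, 0], "angular": [0, 0, 0], "gripper": 40},
    {"dp": [0.05, 0, 0], "angular": [0, 0, 0], "gripper": 40},
    {"dp": [0, 0, 0], "angular": [0, 0, 0], "gripper": 40},
    {"dp": [0, 0, 0], "angular": [0, 0, 0], "gripper": 40}
  ]
}}

```text
clock: 6.6
position: [0.596, -0.0415, 0.1497]
ee_rot: [0.768, -0.396, 0.468, 0.188]
contact_force: [0.5, -0.3, -0.1]
width: 0.0403
```

```bash
python3 - <<'E'
from h import *
plan(tpose(K-A*.014,-A,e(np.radians(60))),1); print(get_state()['contact_force'])
E
```

```text
total deg [-0.   -0.03 -0.08] mm [ 1.5 -0.7  0.5]
[0.013, -0.006, 0.004] [-0.0, -0.0, -0.001]
[ 0.50077925 -0.31134369 -0.07496216]
```

Request:
{"api": "arm_command", "payload": {
  "grip_force": 45,
  "series": [
    {"dp": [0.01, -0.005, 0.003], "angular": [0, 0, 0], "gripper": 8},
    {"dp": [0, 0, 0], "angular": [0, 0, 0], "gripper": 8},
    {"dp": [0, 0, 0], "angular": [0, 0, 0], "gripper": 8},
    {"dp": [0, 0, 0], "angular": [0, 0, 0], "gripper": 8},
    {"dp": [0, 0, 0], "angular": [0, 0, 0], "gripper": 8},
    {"dp": [0, 0, 0], "angular": [0, 0, 0], "gripper": 8},
    {"dp": [0, 0, 0], "angular": [0.05, 0, 0], "gripper": 8},
    {"dp": [0, 0, 0], "angular": [0.08, 0, 0], "gripper": 8}
  ]
}}

```text
clock: 7.6
position: [0.5969, -0.0424, 0.1494]
ee_rot: [0.805, -0.314, 0.485, 0.138]
contact_force: [0.5, -1.7, -2.8]
width: 0.0129
```

```bash
python3 - <<'E'
from h import *
plan(tpose(K-A*.014,-A,e(0)),8); s=get_state(); print(s['contact_force'],s['moment'],s['width'])
E
```

```text
total deg [ 4.809e+01 -7.000e-02  2.000e-02] mm [0.7 0.4 0.6]
[0.001, 0.0, 0.001] [0.067, -0.0, 0.0]
[0.001, 0.0, 0.001] [0.067, -0.0, 0.0]
[0.001, 0.001, 0.001] [0.067, -0.0, 0.0]
[0.001, 0.001, 0.0] [0.067, -0.0, 0.0]
[0.001, 0.001, 0.0] [0.067, -0.0, 0.0]
[0.001, 0.001, 0.0] [0.067, -0.0, 0.0]
[0.001, 0.001, 0.0] [0.067, -0.0, 0.0]
[0.001, 0.001, 0.0] [0.067, -0.0, 0.0]
[ 0.4686039  -1.65473556 -2.79542738] [-0.05162639  0.19506515  0.21745118] 0.012901831436322802
```

Gripped (12.9 mm) and turning; 48° remain.

Request:
{"api": "arm_command", "payload": {
  "series": [
    {"dp": [0, 0, 0], "angular": [0.08, 0, 0], "gripper": 8},
    {"dp": [0, 0, 0], "angular": [0.08, 0, 0], "gripper": 8},
    {"dp": [0, 0, 0], "angular": [0.08, 0, 0], "gripper": 8},
    {"dp": [0, 0, 0], "angular": [0.08, 0, 0], "gripper": 8},
    {"dp": [0, 0, 0], "angular": [0.08, 0, 0], "gripper": 8},
    {"dp": [0, 0, 0], "angular": [0.08, 0, 0], "gripper": 8},
    {"dp": [0, 0, 0], "angular": [0.05, 0, 0], "gripper": 8},
    {"dp": [0, 0, 0], "angular": [0, 0, 0], "gripper": 8}
  ]
}}

```text
clock: 8.6
position: [0.5967, -0.0425, 0.1492]
ee_rot: [0.862, 0.049, 0.498, -0.076]
contact_force: [1.6, -1.7, -1.3]
width: 0.0131
```

```bash
python3 - <<'E'
from h import *
plan(tpose(K-A*.014,-A,e(0)),1); s=get_state(); print(s['contact_force'],s['moment'],s['width'])
E
```

```text
total deg [-1.13 -0.07  0.07] mm [0.7 0.9 0.3]
[0.006, 0.007, 0.003] [-0.013, -0.001, 0.001]
[ 1.56570383 -1.65540183 -1.30629279] [0.01381543 0.10607044 0.07843909] 0.013078888077083982
```

Request:
{"api": "arm_command", "payload": {
  "series": [
    {"dp": [0, 0, 0], "angular": [-0.012, 0, 0], "gripper": 8},
    {"dp": [0, 0, 0], "angular": [0, 0, 0], "gripper": 45},
    {"dp": [0, 0, 0], "angular": [0, 0, 0], "gripper": 45},
    {"dp": [0, 0, 0], "angular": [0, 0, 0], "gripper": 45},
    {"dp": [-0.1, 0, 0], "angular": [0, 0, 0], "gripper": 45},
    {"dp": [-0.25, 0, 0], "angular": [0, 0, 0], "gripper": 45},
    {"dp": [-0.3, 0, 0], "angular": [0, 0, 0], "gripper": 45},
    {"dp": [-0.3, 0, 0], "angular": [0, 0, 0], "gripper": 45}
  ]
}}

```text
clock: 9.6
position: [0.5379, -0.0321, 0.2502]
ee_rot: [0.862, 0.04, 0.501, -0.07]
contact_force: [0.0, -0.1, -0.0]
width: 0.0448
```

```bash
python3 - <<'E'
from h import *
d=grab('wrist'); cv2.imwrite('pics/w3.png',d['image']); np.save('w3.npy',d,allow_pickle=True)
P=cloud(d); q=P.reshape(-1,3); L=(q-K)@np.stack([UP,LEFT,A],1); r=np.hypot(L[:,0],L[:,1])
T=L[(r<.04)&(abs(L[:,2]-.012)<.003)]; print(len(T),T.mean(0),cv2.minAreaRect((T[:,:2]*1e4).astype(np.float32)))
print(tool()[:3,3],get_state()['width'],'pocket px',proj(d,K+UP*.062-A*.034), 'K',proj(d,K+A*.012))
# rack & slider from top for later
a=np.array([.5,.2461])
E
```

```text
1140 [7.98797758e-05 9.25594680e-04 1.20323551e-02] ((0.6975250244140625, -1.6961669921875), (136.6913604736328, 519.7135620117188), 0.2878282964229584)
[ 0.53879351 -0.0320693   0.25579971] 0.04518920866712274 pocket px [[349.04765321 203.36956414]] K [[281.39471817 218.89255848]]
```

View pics/w3.png

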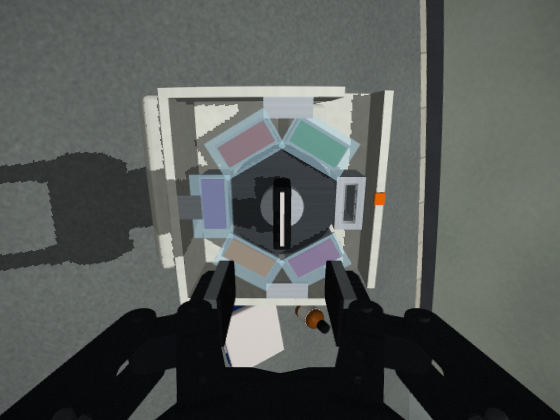

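```bash
cat >> h.py <<'E'
RY=np.radians(-10.3); RX=np.array([np.cos(RY),np.sin(RY),0]); DN=np.array([0,0,-1.]); S=np.array([.4995,.246,.045])
M=K+.062*UP-.034*A
E
python3 - <<'E'
from h import *
T1=tpose(np.array([.50,.13,.25]),-A*.5+.5*DN,RX); plan(T1,7); plan(tpose(S+[0,0,.10],DN,RX),8,T1)
# refine pocket: light block in w3
d=np.load('w3.npy',allow_pickle=True).item(); P=cloud(d); L=(P-K)@np.stack([UP,LEFT,A],1)
k=(abs(L[...,2]+.034)<.004)&(abs(L[...,0]-.062)<.02)&(abs(L[...,1])<.032)
q=L[k]; print('block',k.sum(),cv2.minAreaRect((q[:,:2]*1e4).astype(np.float32)),np.median(q[:,2]))
k2=(L[...,2]<-.04)&(abs(L[...,0]-.062)<.009)&(abs(L[...,1])<.022); q=L[k2]; print('slot',k2.sum(),q.min(0),q.max(0))
g=d['image'].max(2); k3=((g<110)).astype(np.uint8); k3[:,:340]=0;k3[:,361:]=0;k3[:180]=0;k3[228:]=0
v,u=np.nonzero(k3); w=(onplane(d,np.stack([u,v],1),M,A)-K)@np.stack([UP,LEFT,A],1); print('dark',len(u),cv2.minAreaRect((w[:,:2]*1e4).astype(np.float32)))
E
```

```text
total deg [ 1.08 15.2  -0.08] mm [ 10.  153.7 -68.7]
[0.012, 0.183, -0.082] [0.002, 0.024, -0.0]
[0.015, 0.183, -0.082] [0.002, 0.024, -0.0]
[0.018, 0.183, -0.082] [0.002, 0.024, -0.0]
[0.021, 0.182, -0.081] [0.002, 0.024, -0.0]
[0.024, 0.182, -0.081] [0.002, 0.024, -0.0]
[0.027, 0.182, -0.081] [0.002, 0.024, -0.0]
[0.03, 0.182, -0.08] [0.002, 0.024, -0.0]
total deg [-0.03 15.   -0.24] mm [ 95.1 113.4 -57.9]
[0.099, 0.118, -0.06] [-0.0, 0.021, -0.0]
[0.101, 0.118, -0.057] [-0.0, 0.021, -0.0]
[0.103, 0.118, -0.054] [-0.0, 0.021, -0.0]
[0.104, 0.118, -0.05] [-0.0, 0.021, -0.0]
[0.106, 0.118, -0.047] [-0.0, 0.021, -0.0]
[0.107, 0.118, -0.043] [-0.0, 0.021, -0.0]
[0.109, 0.119, -0.04] [-0.0, 0.021, -0.0]
[0.11, 0.119, -0.036] [-0.0, 0.021, -0.0]
block 1540 ((589.0388793945312, -3.898468017578125), (512.208740234375, 337.7746887207031), 89.99845886230469) -0.034049674584595735
slot 304 [ 0.05935128 -0.01753384 -0.10061745] [ 0.06981993  0.02188338 -0.04003249]
dark 371 ((627.96044921875, 5.56658935546875), (102.39554595947266, 332.4430847167969), 0.13758154213428497)
```

Request:
{"api": "arm_command", "payload": {
  "series": [
    {"dp": [-0.05, 0.1, -0.1], "angular": [0.002, 0.024, 0], "gripper": 45},
    {"dp": [0, 0.19, -0.09], "angular": [0.002, 0.024, 0], "gripper": 45},
    {"dp": [0.018, 0.2, -0.08], "angular": [0.002, 0.024, 0], "gripper": 45},
    {"dp": [0.021, 0.2, -0.08], "angular": [0.002, 0.024, 0], "gripper": 45},
    {"dp": [0.024, 0.2, -0.08], "angular": [0.002, 0.024, 0], "gripper": 45},
    {"dp": [0.03, 0.2, -0.08], "angular": [0.002, 0.024, 0], "gripper": 45},
    {"dp": [0.03, 0.18, -0.08], "angular": [0.002, 0.024, 0], "gripper": 45},
    {"dp": [0.08, 0.118, -0.06], "angular": [0, 0.021, 0], "gripper": 45}
  ]
}}

```text
clock: 10.65
position: [0.5005, 0.1483, 0.217]
ee_rot: [0.783, 0.061, 0.615, -0.07]
contact_force: [-0.3, -0.0, 0.0]
width: 0.0449
```

```bash
sed -i 's/^M=.*/M=K+.0624*UP+.0003*LEFT-.034*A/' h.py; python3 - <<'E'
from h import *
print(tool()[:3,3]); plan(tpose(S+[0,0,.10],DN,RX),6)
E
```

```text
[0.50047496 0.14829796 0.21696208]
total deg [-0.38 13.67 -0.52] mm [104.3  94.8 -44.9]
[0.145, 0.132, -0.062] [-0.001, 0.025, -0.001]
[0.147, 0.132, -0.056] [-0.001, 0.025, -0.001]
[0.149, 0.132, -0.05] [-0.001, 0.025, -0.001]
[0.151, 0.132, -0.044] [-0.001, 0.025, -0.001]
[0.152, 0.133, -0.038] [-0.001, 0.025, -0.001]
[0.153, 0.133, -0.032] [-0.001, 0.025, -0.001]
```

Request:
{"api": "arm_command", "payload": {
  "series": [
    {"dp": [0.14, 0.1, -0.06], "angular": [-0.001, 0.022, -0.001], "gripper": 45},
    {"dp": [0.145, 0.125, -0.052], "angular": [-0.001, 0.025, -0.001], "gripper": 45},
    {"dp": [0.149, 0.13, -0.05], "angular": [-0.001, 0.025, -0.001], "gripper": 45},
    {"dp": [0.15, 0.132, -0.044], "angular": [-0.001, 0.025, -0.001], "gripper": 45},
    {"dp": [0.14, 0.133, -0.038], "angular": [-0.001, 0.025, -0.001], "gripper": 45},
    {"dp": [0.1, 0.1, -0.02], "angular": [-0.001, 0.02, -0.001], "gripper": 45},
    {"dp": [0, 0, 0], "angular": [0, 0, 0], "gripper": 45},
    {"dp": [0, 0, 0], "angular": [0, 0, 0], "gripper": 45}
  ]
}}

```text
clock: 11.65
position: [0.4981, 0.2381, 0.1052]
ee_rot: [0.704, 0.061, 0.705, -0.065]
contact_force: [0.2, 0.2, 0.4]
width: 0.045
```

```bash
python3 - <<'E'
from h import *
print(tool()[:3,3]); plan(tpose(S+[0,0,.10],DN,RX),1)
T=tool(); d=grab('wrist'); cv2.imwrite('pics/w4.png',d['image']); hsv=cv2.cvtColor(d['image'],cv2.COLOR_BGR2HSV); P=cloud(d)
RYv=np.array([-RX[1],RX[0],0])
for n,lo,hi in [('y',(22,120,90),(35,255,255)),('b',(110,150,60),(130,255,255))]:
    k=cv2.inRange(hsv,lo,hi)>0; q=P[k]; q=q[(abs(q[:,2]-.079)<.004)&(np.hypot(q[:,0]-.505,q[:,1]-.276)<.07)]
    print(n,len(q)); 
    if len(q)>5:
        r=cv2.minAreaRect((q[:,:2]*1e4).astype(np.float32)); print(r,np.median(q,0))
L=(P-T[:3,3])@T[:3,:3]; q=L.reshape(-1,3); q=q[(abs(q[:,2])<.06)&(abs(q[:,1])<.02)&(q[:,0]<-.03)&(q[:,0]>-.09)]
h,e_=np.histogram(q[:,0],bins=np.arange(-.08,-.03,.003)); print(h.tolist())
E
```

```text
[0.49806809 0.23809791 0.10517624]
total deg [ 0.07 -0.07  0.35] mm [-0.9  8.   0. ]
[-0.007, 0.067, 0.0] [0.001, -0.001, 0.004]
y 683
((5013.921875, 2461.185791015625), (295.8804016113281, 109.39791870117188), 79.60107421875) [0.50134769 0.24718264 0.07929892]
b 438
((5124.42724609375, 3067.783935546875), (297.8734130859375, 118.49405670166016), 79.45364379882812) [0.51216963 0.30444072 0.07912626]
[245, 706, 295, 337, 365, 320, 283, 283, 273, 259, 219, 187, 102, 32, 0, 0]
```

```bash
sed -i 's/S=np.array(\[.4995,.246,.045\])/S=np.array([.5008,.2461,.045])/' h.py; python3 - <<'E'
from h import *
plan(tpose(S+[0,0,.009],DN,RX),1)
E
```

```text
total deg [ 0.07 -0.06  0.34] mm [90.3  8.9  1.4]
[0.752, 0.074, 0.011] [0.001, -0.001, 0.004]
```

Request:
{"api": "arm_command", "payload": {
  "series": [
    {"dp": [0.04, 0.03, 0.005], "angular": [0, 0, 0.003], "gripper": 45},
    {"dp": [0.1, 0.035, 0.005], "angular": [0, 0, 0], "gripper": 45},
    {"dp": [0.14, 0, 0], "angular": [0, 0, 0], "gripper": 45},
    {"dp": [0.16, 0, 0], "angular": [0, 0, 0], "gripper": 45},
    {"dp": [0.14, 0, 0], "angular": [0, 0, 0], "gripper": 45},
    {"dp": [0.1, 0, 0], "angular": [0, 0, 0], "gripper": 45},
    {"dp": [0.02, 0, 0], "angular": [0, 0, 0], "gripper": 45},
    {"dp": [0, 0, 0], "angular": [0, 0, 0], "gripper": 45}
  ]
}}

```text
clock: 12.7
position: [0.5012, 0.2461, 0.0189]
ee_rot: [0.705, 0.064, 0.703, -0.063]
contact_force: [-0.1, -0.2, -0.5]
width: 0.0452
```

```bash
python3 - <<'E'
from h import *
print(get_state()['contact_force']);plan(tpose(S+[0,0,.009],DN,RX),1)
E
```

```text
[-0.09451805 -0.18465109 -0.48817073]
total deg [ 0.02  0.19 -0.08] mm [ 3.9 -0.1 -0.4]
[0.033, -0.001, -0.003] [0.0, 0.002, -0.001]
```

Request:
{"api": "arm_command", "payload": {
  "grip_force": 40,
  "series": [
    {"dp": [0.033, 0, -0.003], "angular": [0, 0.002, 0], "gripper": 45},
    {"dp": [0.01, 0, 0], "angular": [0, 0, 0], "gripper": 45},
    {"dp": [0, 0, 0], "angular": [0, 0, 0], "gripper": 4},
    {"dp": [0, 0, 0], "angular": [0, 0, 0], "gripper": 4},
    {"dp": [0, 0, 0], "angular": [0, 0, 0], "gripper": 4},
    {"dp": [0, 0, 0], "angular": [0, 0, 0], "gripper": 4},
    {"dp": [0, 0, 0], "angular": [0, 0, 0], "gripper": 4},
    {"dp": [0, 0, 0], "angular": [0, 0, 0], "gripper": 4}
  ]
}}

```text
clock: 13.7
position: [0.502, 0.2466, 0.015]
ee_rot: [0.705, 0.064, 0.703, -0.062]
contact_force: [0.7, 0.4, -0.2]
width: 0.0114
```

```bash
python3 - <<'E'
from h import *
s=get_state();print(s['contact_force'],s['width']);plan(tpose(S+[0,0,.009],DN,RX),1)
E
```

```text
[ 0.68563328  0.44318342 -0.18104599] 0.011400455825190059
total deg [ 0.02  0.16 -0.17] mm [-0.  -0.7 -1.1]
[-0.0, -0.006, -0.009] [0.0, 0.002, -0.002]
```

```bash
python3 - <<'E'
from h import *
T=tool(); o=np.linalg.inv(T)@np.r_[S,1]; print('seat in tool',o)
E
cat >> h.py <<'E'
ST=np.array([-.0300,-.0007,0])
def spose(p,x,z):
    T=pose(p,x,z); T[:3,3]=p-T[:3,:3]@ST; return T
def serr():
    T=tool(); q=T[:3,:3]@ST+T[:3,3]-M; print('seat in pocket up,left,axis mm',(q@np.stack([UP,LEFT,A],1)*1e3).round(2))
E
```

```text
seat in tool [-3.00066483e-02 -6.14360648e-04 -1.00703626e-03  1.00000000e+00]
```

Request:
{"api": "arm_command", "payload": {
  "series": [
    {"dp": [-0.05, 0, 0], "angular": [0, 0, 0], "gripper": 4},
    {"dp": [-0.12, 0, 0], "angular": [0, 0, 0], "gripper": 4},
    {"dp": [-0.16, 0, 0], "angular": [0, 0, 0], "gripper": 4},
    {"dp": [-0.2, 0, 0], "angular": [0, 0, 0], "gripper": 4},
    {"dp": [-0.25, 0, 0], "angular": [0, 0, 0], "gripper": 4},
    {"dp": [-0.25, 0, 0], "angular": [0, 0, 0], "gripper": 4},
    {"dp": [-0.25, 0, 0], "angular": [0, 0, 0], "gripper": 4},
    {"dp": [-0.1, 0, 0], "angular": [0, 0, 0], "gripper": 4}
  ]
}}

```text
clock: 14.7
position: [0.5014, 0.2462, 0.1915]
ee_rot: [0.707, 0.065, 0.702, -0.062]
contact_force: [-0.0, 0.2, -2.0]
width: 0.0112
```

```bash
python3 - <<'E'
from h import *
s=get_state();print(s['contact_force'],s['width'],s['position']);plan(spose(M+A*.075,-A,UP),10)
E
```

```text
[-0.04009595  0.19691184 -2.02641621] 0.011199783216258209 [0.50139072 0.24622329 0.19150504]
total deg [ -0.93 -29.65  -0.04] mm [ -44.2 -264.6  168.2]
[-0.037, -0.221, 0.14] [-0.001, -0.033, -0.0]
[-0.03, -0.221, 0.142] [-0.001, -0.033, -0.0]
[-0.022, -0.221, 0.143] [-0.001, -0.033, -0.0]
[-0.015, -0.221, 0.143] [-0.001, -0.033, -0.0]
[-0.007, -0.221, 0.143] [-0.001, -0.033, -0.0]
[0.0, -0.222, 0.143] [-0.001, -0.033, -0.0]
[0.008, -0.222, 0.143] [-0.001, -0.033, -0.0]
[0.015, -0.222, 0.142] [-0.001, -0.033, -0.0]
[0.022, -0.222, 0.14] [-0.001, -0.033, -0.0]
[0.029, -0.223, 0.139] [-0.001, -0.033, -0.0]
```

Request:
{"api": "arm_command", "payload": {
  "series": [
    {"dp": [-0.15, -0.1, 0.07], "angular": [-0.001, -0.02, 0], "gripper": 4},
    {"dp": [-0.15, -0.18, 0.12], "angular": [-0.001, -0.035, 0], "gripper": 4},
    {"dp": [-0.12, -0.22, 0.14], "angular": [-0.001, -0.035, 0], "gripper": 4},
    {"dp": [-0.02, -0.22, 0.143], "angular": [-0.001, -0.035, 0], "gripper": 4},
    {"dp": [-0.007, -0.22, 0.143], "angular": [-0.001, -0.035, 0], "gripper": 4},
    {"dp": [0, -0.22, 0.143], "angular": [-0.001, -0.035, 0], "gripper": 4},
    {"dp": [0.008, -0.22, 0.143], "angular": [-0.001, -0.035, 0], "gripper": 4},
    {"dp": [0.015, -0.2, 0.14], "angular": [-0.001, -0.033, 0], "gripper": 4}
  ]
}}

```text
clock: 15.7
position: [0.5861, 0.0273, 0.2704]
ee_rot: [0.84, 0.042, 0.537, -0.071]
contact_force: [0.1, 0.7, -0.5]
width: 0.0116
```

```bash
python3 - <<'E'
from h import *
serr();plan(spose(M+A*.075,-A,UP),5)
E
```

```text
seat in pocket up,left,axis mm [-18.39  65.49 127.39]
total deg [ 0.14 -5.12  0.35] mm [ 50.8 -65.   25.5]
[0.085, -0.108, 0.043] [0.0, -0.011, 0.001]
[0.085, -0.108, 0.041] [0.0, -0.011, 0.001]
[0.086, -0.109, 0.04] [0.0, -0.011, 0.001]
[0.086, -0.109, 0.038] [0.0, -0.011, 0.001]
[0.087, -0.109, 0.037] [0.0, -0.011, 0.001]
```

Request:
{"api": "arm_command", "payload": {
  "series": [
    {"dp": [0.04, -0.09, 0.033], "angular": [0, -0.011, 0.001], "gripper": 4},
    {"dp": [0.085, -0.1, 0.041], "angular": [0, -0.011, 0.001], "gripper": 4},
    {"dp": [0.086, -0.105, 0.04], "angular": [0, -0.011, 0.001], "gripper": 4},
    {"dp": [0.086, -0.105, 0.038], "angular": [0, -0.011, 0.001], "gripper": 4},
    {"dp": [0.06, -0.06, 0.025], "angular": [0, -0.008, 0], "gripper": 4},
    {"dp": [0, 0, 0], "angular": [0, 0, 0], "gripper": 4},
    {"dp": [0, 0, 0], "angular": [0, 0, 0], "gripper": 4},
    {"dp": [0, 0, 0], "angular": [0, 0, 0], "gripper": 4}
  ]
}}

```text
clock: 16.7
position: [0.6113, -0.0367, 0.2384]
ee_rot: [0.86, 0.041, 0.504, -0.071]
contact_force: [0.2, 0.4, -1.8]
width: 0.0111
```

```bash
python3 - <<'E'
from h import *
serr();plan(spose(M+A*.06,-A,UP),1)
T=tool(); d=grab('wrist'); cv2.imwrite('pics/w5.png',d['image']); P=cloud(d)
hsv=cv2.cvtColor(d['image'],cv2.COLOR_BGR2HSV); L=(P-T[:3,3])@T[:3,:3]
k=cv2.inRange(hsv,(22,100,60),(35,255,255))>0; q=L[k]; print('yellow',len(q)); 
if len(q): print(np.percentile(q,[3,50,97],axis=0)*1e3)
k=(d['image'].max(2)<90)&(abs(L[...,0]+.028)<.006)&(abs(L[...,1])<.04)&(abs(L[...,2])<.02); q=L[k]; print('flange',len(q))
if len(q): print(np.percentile(q,[2,50,98],axis=0)*1e3)
sc=grab('scene'); c=sc['image'][120:230,190:320]
cv2.imwrite('pics/s5.png',np.hstack([d['image'][120:420,150:450],cv2.resize(c,(450,300),interpolation=cv2.INTER_CUBIC)]))
E
```

```text
seat in pocket up,left,axis mm [-6.12  6.23 82.19]
total deg [ 0.02 -0.69  0.06] mm [22.1 -6.2  6.7]
[0.184, -0.051, 0.056] [0.0, -0.008, 0.001]
yellow 2282
[[nan nan nan]
 [nan nan nan]
 [nan nan nan]]
flange 418
[[-33.99107368   8.21534391  -9.26583392]
 [-33.5724643   17.78622654   0.14250471]
 [-30.65639652  22.41503189  10.09087757]]
```

View pics/s5.png

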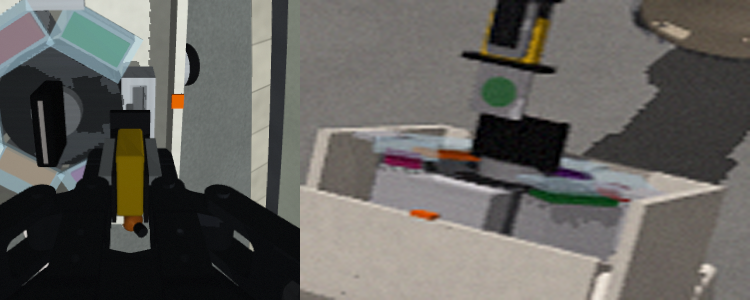

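The left crop shows the yellow handle held upright with the black flange in front of the pocket. The measured flange position in the tool agrees with the assumed seat to within 1 mm. Next is fine alignment.

Request:
{"api": "arm_command", "payload": {
  "series": [
    {"dp": [0, -0.026, 0.026], "angular": [0, -0.004, 0], "gripper": 4},
    {"dp": [0.05, -0.025, 0.026], "angular": [0, -0.003, 0], "gripper": 4},
    {"dp": [0.08, 0, 0], "angular": [0, 0, 0], "gripper": 4},
    {"dp": [0.06, 0, 0], "angular": [0, 0, 0], "gripper": 4},
    {"dp": [0, 0, 0], "angular": [0, 0, 0], "gripper": 4},
    {"dp": [0, 0, 0], "angular": [0, 0, 0], "gripper": 4},
    {"dp": [0, 0, 0], "angular": [0, 0, 0], "gripper": 4},
    {"dp": [0, 0, 0], "angular": [0, 0, 0], "gripper": 4}
  ]
}}

```text
clock: 17.8
position: [0.6282, -0.0458, 0.2206]
ee_rot: [0.863, 0.04, 0.498, -0.071]
contact_force: [-0.7, -0.4, -0.8]
width: 0.0114
```

```bash
python3 - <<'E'
from h import *
serr();plan(spose(M+A*.045,-A,UP),1)
E
```

```text
seat in pocket up,left,axis mm [ 0.33  0.   57.67]
total deg [ 0.05 -0.01  0.04] mm [12.7  0.  -0.3]
[0.106, 0.0, -0.003] [0.001, -0.0, 0.0]
```

Request:
{"api": "arm_command", "payload": {
  "series": [
    {"dp": [0.04, 0, -0.002], "angular": [0, 0, 0], "gripper": 4},
    {"dp": [0.06, 0, 0], "angular": [0, 0, 0], "gripper": 4},
    {"dp": [0.06, 0, 0], "angular": [0, 0, 0], "gripper": 4},
    {"dp": [0.05, 0, 0], "angular": [0, 0, 0], "gripper": 4},
    {"dp": [0.05, 0, 0], "angular": [0, 0, 0], "gripper": 4},
    {"dp": [0.03, 0, 0], "angular": [0, 0, 0], "gripper": 4},
    {"dp": [0, 0, 0], "angular": [0, 0, 0], "gripper": 4},
    {"dp": [0, 0, 0], "angular": [0, 0, 0], "gripper": 4}
  ]
}}

```text
clock: 18.8
position: [0.6464, -0.0488, 0.1879]
ee_rot: [0.863, 0.04, 0.499, -0.071]
contact_force: [0.0, -0.9, 0.0]
width: 0.0111
```

```bash
python3 - <<'E'
from h import *
serr();plan(spose(M,-A,UP),1);s=get_state();print(s['contact_force'],s['moment'])
E
```

```text
seat in pocket up,left,axis mm [-0.03 -0.   20.11]
total deg [ 0.05 -0.03  0.04] mm [20.1  0.   0.1]
[0.168, 0.0, 0.0] [0.001, -0.0, 0.0]
[ 0.00191497 -0.91729827  0.04877434] [ 0.08116657  0.27561966 -0.00400182]
```

In the slot with no contact force. 20 mm to go.

Request:
{"api": "arm_command", "payload": {
  "series": [
    {"dp": [0.03, 0, 0], "angular": [0, 0, 0], "gripper": 4},
    {"dp": [0.04, 0, 0], "angular": [0, 0, 0], "gripper": 4},
    {"dp": [0.04, 0, 0], "angular": [0, 0, 0], "gripper": 4},
    {"dp": [0.03, 0, 0], "angular": [0, 0, 0], "gripper": 4},
    {"dp": [0.02, 0, 0], "angular": [0, 0, 0], "gripper": 4},
    {"dp": [0.01, 0, 0], "angular": [0, 0, 0], "gripper": 4},
    {"dp": [0, 0, 0], "angular": [0, 0, 0], "gripper": 4},
    {"dp": [0, 0, 0], "angular": [0, 0, 0], "gripper": 4}
  ]
}}

```text
clock: 19.8
position: [0.657, -0.0506, 0.1709]
ee_rot: [0.863, 0.04, 0.498, -0.071]
contact_force: [-0.4, 0.3, -0.7]
width: 0.0116
```

```bash
python3 - <<'E'
from h import *
serr();plan(spose(M,-A,UP),1);s=get_state();print(s['contact_force'],s['moment'])
E
```

```text
seat in pocket up,left,axis mm [ 0.71 -0.    0.08]
total deg [0.07 0.07 0.05] mm [ 0.1  0.  -0.7]
[0.001, 0.0, -0.006] [0.001, 0.001, 0.001]
[-0.40426528  0.25535446 -0.69354966] [0.08479468 0.27203326 0.02724095]
```

Request:
{"api": "arm_command", "payload": {
  "series": [
    {"dp": [0.01, 0, -0.004], "angular": [0, 0, 0], "gripper": 4},
    {"dp": [0.01, 0, 0], "angular": [0, 0, 0], "gripper": 4},
    {"dp": [0.01, 0, 0], "angular": [0, 0, 0], "gripper": 4},
    {"dp": [0, 0, 0], "angular": [0, 0, 0], "gripper": 4},
    {"dp": [0, 0, 0], "angular": [0, 0, 0], "gripper": 4},
    {"dp": [0, 0, 0], "angular": [0, 0, 0], "gripper": 4},
    {"dp": [0, 0, 0], "angular": [0, 0, 0], "gripper": 4},
    {"dp": [0, 0, 0], "angular": [0, 0, 0], "gripper": 4}
  ]
}}

```text
clock: 20.8
position: [0.6573, -0.0506, 0.171]
ee_rot: [0.864, 0.04, 0.497, -0.071]
contact_force: [-2.2, -0.1, 2.6]
width: 0.0111
```

```bash
python3 - <<'E'
from h import *
serr();s=get_state();print(s['contact_force'],s['contact_force']@A,s['moment'])
E
```

```text
seat in pocket up,left,axis mm [ 0.96  0.01 -0.07]
[-2.243709   -0.10328933  2.56509419] 3.3197922378724307 [0.05943038 0.36765508 0.04747019]
```

Request:
{"api": "arm_command", "payload": {
  "series": [
    {"dp": [0.01, 0, 0], "angular": [0, 0, 0], "gripper": 4},
    {"dp": [0, 0, 0], "angular": [0, 0, 0], "gripper": 30},
    {"dp": [0, 0, 0], "angular": [0, 0, 0], "gripper": 30},
    {"dp": [0, 0, 0], "angular": [0, 0, 0], "gripper": 30},
    {"dp": [0, 0, 0], "angular": [0, 0, 0], "gripper": 30},
    {"dp": [-0.04, 0, 0], "angular": [0, 0, 0], "gripper": 30},
    {"dp": [-0.2, 0, 0], "angular": [0, 0, 0], "gripper": 30},
    {"dp": [-0.3, 0, 0], "angular": [0, 0, 0], "gripper": 30}
  ]
}}

```text
clock: 21.8
position: [0.6243, -0.0452, 0.224]
ee_rot: [0.862, 0.04, 0.5, -0.071]
contact_force: [0.3, 0.5, 0.4]
width: 0.03
```

Request:
{"api": "arm_command", "payload": {
  "series": [
    {"dp": [-0.3, 0, -0.1], "angular": [0, 0, 0], "gripper": 30},
    {"dp": [-0.2, 0, -0.15], "angular": [0, 0, 0], "gripper": 30},
    {"dp": [0, 0, -0.1], "angular": [0, 0, 0], "gripper": 30},
    {"dp": [0, 0, 0], "angular": [0, 0, 0], "gripper": 30},
    {"dp": [0, 0, 0], "angular": [0, 0, 0], "gripper": 30},
    {"dp": [0, 0, 0], "angular": [0, 0, 0], "gripper": 30},
    {"dp": [0, 0, 0], "angular": [0, 0, 0], "gripper": 30},
    {"dp": [0, 0, 0], "angular": [0, 0, 0], "gripper": 30}
  ]
}}

```text
clock: 22.8
position: [0.5594, -0.0347, 0.2575]
ee_rot: [0.863, 0.04, 0.498, -0.071]
contact_force: [-0.1, 0.6, -0.6]
width: 0.0302
```

```bash
python3 - <<'E'
from h import *
d=grab('wrist'); cv2.imwrite('pics/w6.png',d['image']); P=cloud(d)
L=(P-M)@np.stack([UP,LEFT,A],1); hsv=cv2.cvtColor(d['image'],cv2.COLOR_BGR2HSV)
k=(cv2.inRange(hsv,(20,100,60),(36,255,255))>0)&(np.abs(L[...,0])<.03)&(L[...,2]>.02); q=L[k]; q=q[q[:,2]>np.median(q[:,2])-.003]
print('handle top',len(q),np.median(q,0),cv2.minAreaRect((q[:,:2]*1e4).astype(np.float32)))
A_=np.c_[q[:,:2],np.ones(len(q))]; print('tilt',np.linalg.lstsq(A_,q[:,2],rcond=None)[0])
k=(d['image'].max(2)<90)&(abs(L[...,2]-.004)<.004)&(abs(L[...,0])<.016)&(abs(L[...,1])<.03); q=L[k]; print('flange',len(q),np.median(q,0),np.linalg.lstsq(np.c_[q[:,:2],np.ones(len(q))],q[:,2],rcond=None)[0],cv2.minAreaRect((q[:,:2]*1e4).astype(np.float32)))
LK=(P-K)@np.stack([UP,LEFT,A],1); q=LK[(np.hypot(LK[...,0],LK[...,1])<.04)&(abs(LK[...,2]-.012)<.003)]; print('knob',cv2.minAreaRect((q[:,:2]*1e4).astype(np.float32)))
t=grab('top'); ht=cv2.cvtColor(t['image'],cv2.COLOR_BGR2HSV); b=cv2.inRange(ht,(110,150,80),(130,255,255)); b[:,:140]=0;b[:,200:]=0;b[:225]=0;b[265:]=0
print('blue',np.median(cloud(t)[b>0],0)); print(get_state()['contact_force'],get_state()['clock'])
o=np.load('top0.npy',allow_pickle=True).item()['image']; print('box/bottle diff',cv2.absdiff(o,t['image'])[165:250,370:430].max(2).mean())
E
```

```text
handle top 539 [-0.00274045  0.00103397  0.03398568] ((-23.825458526611328, 5.6795654296875), (294.0075378417969, 121.81829071044922), 89.9594497680664)
tilt [ 0.0261416  -0.01156254  0.03400467]
flange 568 [-0.00904643  0.01220996  0.00391267] [ 0.09626242 -0.00767864  0.00422372] ((-41.798805236816406, 2.4786834716796875), (235.28634643554688, 459.3930969238281), 0.09637069702148438)
knob ((0.6986236572265625, 0.949188232421875), (140.9063262939453, 514.5390625), 0.21393531560897827)
blue [0.5114843  0.306115   0.07899897]
[ 1.32282843  0.22600939 -0.45941652] 22.9
box/bottle diff 6.004117647058823
```

View pics/w6.png

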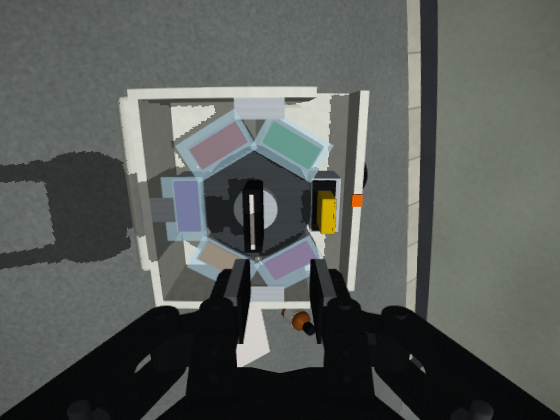

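The slider is home: handle top 34 mm above the mouth as expected, 2.4 mm off centre (roughly the slot's play), and the wheel is in its click. The fingers stand clear, so I'm handing in.

```bash
python3 -c "
from rig import *
print(sign_off(), get_state()['clock'])"
```

```text
the job is handed in; nothing more can be done
the job is handed in; nothing more can be done
```

I turned the wheel one click clockwise by its knob and let go. The yellow slider then went from the rack into the empty pocket, and I handed the job in at about 23 s; no verdict is reported.

**Last checks before hand-in**
- **Wheel:** the knob stands about 0.2° from the click position.
- **Yellow slider:** the handle top is 34.0 mm above the pocket mouth, the value for fully home. It sits about 2.4 mm off centre, roughly the play in the slot. The handle top showed about 0.03 rad of tilt.
- **Blue slider:** unmoved to within 1 mm.
- **Slide box and bottle:** I only compared the top view before and after. It had changed little, but I did not measure their positions.
- **Gripper:** open and clear of everything.

**What disagreed**
- **Fingertips:** they were about 39 mm behind the reported TCP in all three cameras. My first grip on the knob closed on air for this reason. I corrected for the offset from then on, and the later grips and fit agreed with it.
- **Flange tilt:** a rough fit to the flange's depth points gave 0.10 rad. I put this down to points picked up at its edges, because the handle top disagreed and its height was right.

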